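Free the ball tray and hold it over the inspection camera

TASK

The aluminium tray with the loose steel ball is clamped in its cradle: turn the captive wing nut a quarter turn counter-clockwise so that its clamp finger swings clear of the tray, while the tray stays seated. Then lift the tray out by its upright blade and carry it level, so that the ball never climbs out of its shallow pocket, to the inspection camera that looks up from the counter. Finish while still holding the tray in the gripper, level and still, with the pocket centred over the lens and about 10 cm above it; leave everything else on the counter alone.

Things in the scene. Friction and masses are not known exactly. Their poses are not given: they have to be found in the camera images.
- cradle: grey base screwed to the counter (cannot move), 212x96x10 mm with 8 mm high locating rails round the tray; origin on its underside, under the middle of the docked tray. Its x axis points from the wing nut towards the ball's end, z up. The nut's axis is at x = -91 mm, y = 0; the base reaches from x = -122 to +90 mm, y = -48 to +48 mm.
- wing_nut (a joint): angle of the captive wing nut about its upright stud, rad, growing counter-clockwise seen from above. At 0 the clamp finger points along the cradle's +x and lies 2 mm above the tray's end, so the tray cannot be lifted; past 1.2 it is clear; stop at 1.6. It starts between 0 and 0.3, turns stiffly (0.05 N m) and stays where it is left.
- nut_grip (a point): where to grip the nut: on its axis, 50 mm above the counter, in the middle of its flat upright fin. Fin 40 mm long, 9 mm thick, from 30 to 62 mm above the counter; x axis along the fin (and towards the clamp finger), y across its thickness; the point turns with the nut. Clamp finger: 10 mm wide, 26 mm long from the axis, its top 27 mm above the counter.
- tray: plain aluminium tray, loose, 150 (x) x 70 (y) x 10 mm plate, about 0.25 kg (varies); origin at the centre of its underside, z up, x towards the pocket's end. Docked, it lies on the cradle's base, 10 mm above the counter, axes as the cradle's.
- tray_grip (a point): where to grip the tray: in the middle of its upright blade, 38 mm above the tray's underside at x = 0, y = 0 of the tray, close to its balance point. Blade 44 mm long (along x), 10 mm thick (along y), from 10 to 53 mm above the tray's underside. Axes as the tray's.
- pocket (a point): centre of the pocket's floor: 50 mm along the tray's x from its origin, 7 mm above its underside. Round pocket 30 mm wide, only 3 mm deep, with a clear window as its floor; the static limit before the ball rolls over the rim is about 40 degrees of tilt.
- ball: the loose steel ball itself, 24 mm in diameter, 0.056 kg; its frame turns as it rolls, use ball_center
- ball_center (a point): centre of the steel ball; in the pocket it is free to roll about 7 mm either way
- camera_unit: upward-looking inspection camera fixed to the counter: grey box 76x76x42 mm with a short black lens barrel 54 mm in diameter on top, 57 mm high in all; origin at the centre of its underside
- lens (a point): centre of the lens barrel's rim, on the camera's axis, 57 mm above the counter; the camera looks straight up
- vial: bystander, loose, leave alone: glass sample vial, 27 wide, 51 high, between cradle and camera (sizes in mm); origin at the centre of its underside
- beaker: bystander, loose, leave alone: glass beaker, 60 wide, 70 high, behind the work (sizes in mm); origin at the centre of its underside
- timer: bystander, loose, leave alone: white digital timer, 35x62x64 (sizes in mm); origin at the centre of its underside
- small_bottle: bystander, loose, leave alone: white plastic bottle, 62 wide, 117 high (sizes in mm); origin at the centre of its underside
- tape: bystander, loose, leave alone: roll of tape lying flat, 96 wide, 25 high (sizes in mm); origin at the centre of its underside
- petri: bystander, loose, leave alone: clear petri dish, 90 wide, 31 high, behind the work (sizes in mm); origin at the centre of its underside

How it is judged:
On the way, in this order (a step that is already met when the one before it is completed fails the run):
1. the wing nut is turned clear (past 1.2 rad) while the tray is still seated in the cradle (value of joint wing_nut above 1.2 rad and distance of tray from where it was at the start of the episode below 0.012 m), for 0.2 s.
2. the tray is held in the fingers, clear of the cradle, with the ball in its pocket (height (world z) of tray above 0.05 m and contact force between tray and the fingers above 0.5 N and horizontal distance between ball_center and pocket below 0.014 m and z of ball_center in the frame of tray between 0.012 and 0.026 m), for 0.2 s.
At the end, for the whole second after the job is handed in: Fingers alone hold the tray: pocket within 15 mm sideways of the lens axis, 65 to 135 mm above the lens; tray tilted under 0.12 rad and still; ball at rest (under 0.05 m/s) within 14 mm of the pocket centre; nut still turned clear (past 1.1 rad) (horizontal distance between pocket and lens below 0.015 m and z of pocket in the frame of lens between 0.065 and 0.135 m and angle between tray's own z axis and vertical below 0.12 rad and horizontal distance between ball_center and pocket below 0.014 m and z of ball_center in the frame of tray between 0.012 and 0.026 m and linear speed of tray below 0.03 m/s and angular speed of tray below 0.3 rad/s and linear speed of ball below 0.05 m/s and contact force between tray and the fingers above 0.5 N and contact force between tray and cradle below 0.05 N and contact force between tray and camera_unit below 0.05 N and value of joint wing_nut above 1.1 rad); the arm keeps its last pose, push and grip.
It fails at once if the ball leaves its pocket (distance between ball_center and pocket above 0.022 m).
It fails at once if the tray is tipped more than 0.4 rad (angle between tray's own z axis and vertical above 0.4 rad).
It fails at once if a bystander is moved more than 25 mm or knocked over (distance of any of vial, beaker, timer, small_bottle, tape, petri from where it was at the start of the episode above 0.025 m or angle between any of vial, beaker, timer, small_bottle, tape, petri's own z axis and vertical above 0.5 rad).
It also fails if it takes over 56 s, if anything falls off the work surface, if the arm or the gripper's body presses on something with over 40 N, if the wrist force passes 120 N, or if a joint passes its speed limit or range.

ROBOT

A 7-joint arm with a two-finger parallel gripper is mounted at the origin on a cart in front of the work surface, level with it; the furniture and walls round the work are solid. World frame = base frame: x ahead of the robot, y to its left, z up, the work surface at z = 0. Lengths are in m, angles in rad, forces in N, time in s.
With the tool pointing down it reaches from about 0.35 to 0.775 m from the base axis. Payload 3.1 kg.
Tool frame: the origin (TCP) lies at the very end of the fingers, on their centre line; the grasp point (between the pads) lies 19 mm behind it; z points along the fingers, y is the line along which they close (so a half turn about z gives the same grasp; the last joint's range is limited). The gripper opens to 85 mm and grips with 20 to 120 N. Pads are 22 mm wide; open, the fingers measure 114 mm over their backs; the gripper's body (76 mm by 85 mm) begins 54 mm behind the grasp point. The pads swing forward as they close: fully open they stand 13 mm farther back than shut.
Start: joints at [-1.231, 0.311, 0.014, 1.512, -0.004, 1.319, -0.027], TCP at [0.205, 0.51, 0.231] pointing down, gripper open.
Joint ranges: [-2.7, 2.7], [-0.3, 1.91], [-1.27, 1.3], [0.12, 2.57], [-1.44, 4.58], [0.2, 2.03], [-3.05, 3.05]. Speed limits (rad/s): [2.79, 2.79, 3.14, 3.14, 3.14, 3.14, 3.14].

INTERFACE

Orientations are given as a unit quaternion [x, y, z, w].
In Python, from cell import telemetry, viewer, arm gives the robot as it stands.
- The arm moves only by the tool send_rows, never from a script. Its argument "deltas" is a list of rows, each a list of 7 numbers: the turn, a rotation vector about the tool's x, y, z in parts of the range, where 1.0 means 180 degrees, then the shift along the tool's x, y, z in a scale on which 1.0 is 1000 mm, then the closure, from -1 (fully open) to 1 (shut). In form: [[ax, ay, az, tx, ty, tz, claw], ...]. A call has 1 to 12 rows; each row is the pose to reach, as a shift and turn from the pose commanded when the call began, along the tool's axes at that moment; what a row does not reach only later rows make up. A row lasts 1/10 s, in which the tool goes at most 50 mm and 8.59 degrees, less where a joint would pass 70% of its speed; a pose out of reach is approached as far as the arm can. A call with a gripper value outside its range is refused whole. The fingers move at their own pace and stop on an object; the grip force is fixed at half the most. Time passes only in rows, so rows that repeat a pose let the fingers close. It gives the time, the measured TCP pose, the force, the opening and the grip force at its end, in the units of the state.
- telemetry.get_obs(): the state, without advancing time (a new reading comes with each control period).
- viewer.camera(name): name is "scene" or "top"; returns a dict with "img" (400x640x3 uint8, red, green, blue), "mtx" (3x3 intrinsics, pixels), "rvec" (rotation vector, rad) and "tvec" (3), from world to camera coordinates, as OpenCV has them. Camera axes: x right, y down, z forward; pixel columns grow to the right and rows downward; lengths in m; the calibration is good to about 2 mm. A picture is of the moment at which its call begins. There is no depth.
- arm.job_done(): hands the job in; it is judged then, once.
The state is a dict: "clock": time; "qpos": joint angles; "qd": joint speeds; "tau": joint torques, N m; "tool_pos": TCP position; "eef_rot": TCP orientation; "force": force on the tool from outside, world axes, zero at the start; "ft_torque": the same for the moment, N m; "grip_width": finger opening in m; "grip_force": force on a finger pad.
Only numpy, scipy, OpenCV 4.12 (cv2) and the standard library are available. Lean on these libraries where they do the work, as an engineer would, in place of code of your own. Each camera call takes 0.05 s, during which the arm holds its last target. There are 200 camera calls.

## Working session

There is one attempt and no reset: what is moved stays moved. The work goes in short steps, Python scripts to look and compute and a tool call to move; the robot and the scene stay as the last step left them, time stands still between calls to the robot, and variables do not carry over. Pictures are saved under pics/ and viewed, at most 10 in all, crops included, and the job is handed in when it is done.

Besides the shell and the picture viewer there is one more tool, called after ">>>" in YAML: its name, and indented under it one key for each argument. send_rows: Moves the arm, as the interface text tells. Its arguments: {"type":"object","properties":{"deltas":{"type":"array"}},"required":["deltas"]}

```bash
mkdir -p pics; cat > h.py <<'E'
import numpy as np, cv2
from cell import telemetry, viewer, arm
from scipy.spatial.transform import Rotation as R
def snap(n,f):
    c=viewer.camera(n); cv2.imwrite(f'pics/{f}.png',c['img'][:,:,::-1]); np.savez(f'pics/{f}.npz',**{k:np.array(v) for k,v in c.items()}); return c
def ray(c,u,v,z):
    Rm,_=cv2.Rodrigues(np.array(c['rvec'],float)); t=np.array(c['tvec'],float).ravel(); C=-Rm.T@t
    d=Rm.T@np.linalg.inv(np.array(c['mtx']))@[u,v,1]; return C+d*(z-C[2])/d[2]
def proj(c,P): return cv2.projectPoints(np.array(P,float).reshape(-1,3),np.array(c['rvec'],float),np.array(c['tvec'],float),np.array(c['mtx'],float),None)[0].reshape(-1,2)
def crop(f,x0,y0,x1,y1,s,o):
    i=cv2.imread(f'pics/{f}.png')[y0:y1,x0:x1]; cv2.imwrite(f'pics/{o}.png',cv2.resize(i,None,fx=s,fy=s,interpolation=cv2.INTER_CUBIC))
E
python3 - <<'E'
from h import *
for n in ('scene','top'):
    c=snap(n,n+'0'); Rm,_=cv2.Rodrigues(np.array(c['rvec'],float)); print(n,-Rm.T@np.array(c['tvec']).ravel(),c['mtx'])
o=telemetry.get_obs(); print(o)
E
```

```text
scene [-0.25132706  1.07570857  0.62793271] [[475.43458834   0.         320.60210098]
 [  0.         475.43458834 207.24387749]
 [  0.           0.           1.        ]]
top [0.45062606 0.06139231 1.07025292] [[386.95318775   0.         317.48005539]
 [  0.         386.95318775 205.15829567]
 [  0.           0.           1.        ]]
{'clock': 0.1, 'qpos': array([-1.23071315,  0.31164894,  0.01399203,  1.51288821, -0.00441168,
        1.31918717, -0.02717088]), 'qd': array([-0.00177596, -0.00416403, -0.00026626, -0.00111784, -0.00118663,
       -0.00110222, -0.00144933]), 'tau': array([ 3.93792316e-04, -3.80854690e+01,  1.46518867e-01, -2.31241822e+01,
        1.23716821e-02,  8.06098717e-03, -1.00330470e-05]), 'tool_pos': array([0.20465923, 0.50980951, 0.23033134]), 'eef_rot': array([ 1.89683369e-01,  9.81844751e-01, -1.03792821e-03, -1.61386715e-04]), 'force': array([ 0.40671663, -0.01929461, -0.12626218]), 'ft_torque': array([-0.0058324 ,  0.01078443, -0.00880118]), 'grip_force': 0.0, 'grip_width': 0.08510558564695699}
```

View pics/top0.png

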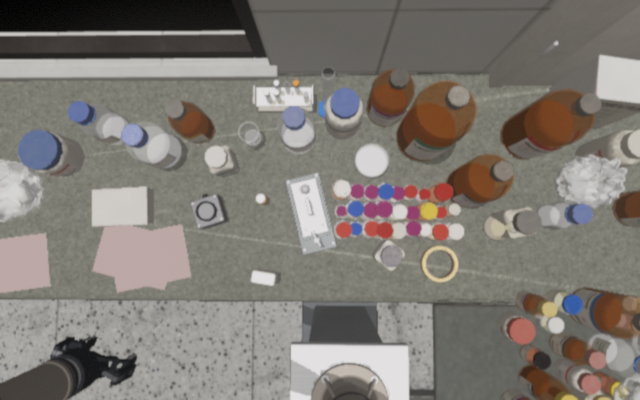

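View pics/scene0.png

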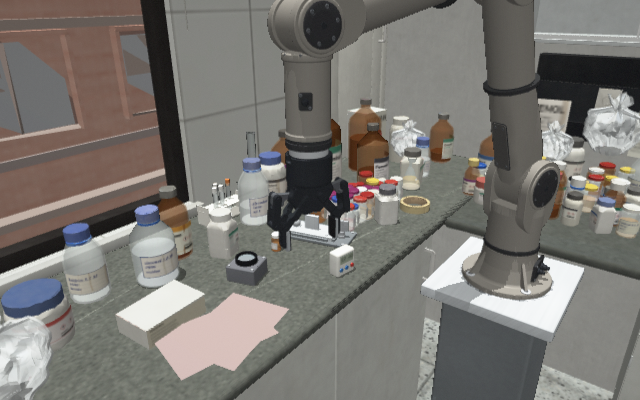

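The top view shows the cradle at about (310,213) with the pocket end up, camera unit at (208,211), vial at (261,198) and timer at (263,278). I'll enlarge it.

```bash
python3 - <<'E'
from h import *
crop('top0',190,160,350,265,5,'c1')
E
```

```text
(no output)
```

View pics/c1.png

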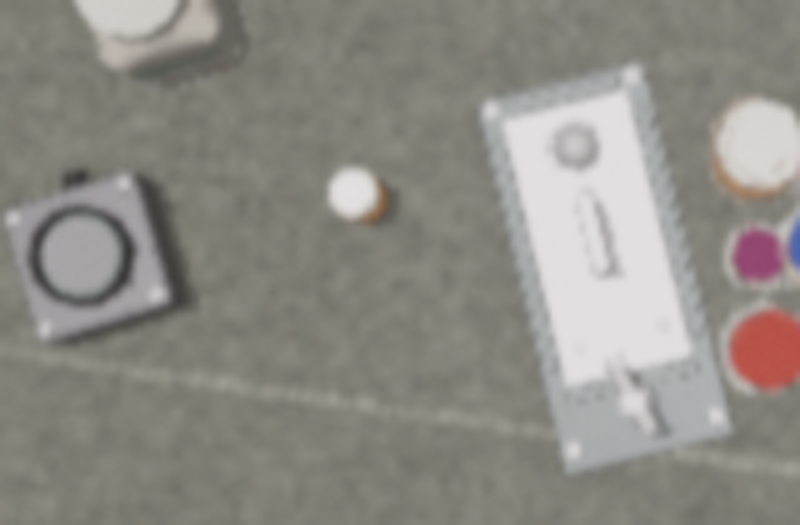

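The crop shows base corners at (483,105), (640,66), (732,432) and (567,474), the lens centre at (80,254), the vial cap at (355,194) and the fin near (640,395). I'll fit the cradle pose.

```bash
cat >> h.py <<'E'
def full(p): return np.array(p)/5.+[190,160]-0.4
def TF(p,yaw,L):
    L=np.array(L,float); c,s=np.cos(yaw),np.sin(yaw)
    return np.c_[p[0]+c*L[:,0]-s*L[:,1],p[1]+s*L[:,0]+c*L[:,1],L[:,2]]
E
python3 - <<'E'
from h import *
from scipy.optimize import least_squares
c=dict(np.load('pics/top0.npz'))
px=full([(483,105),(640,66),(732,432),(567,474)])
L=[(.09,.048,.01),(.09,-.048,.01),(-.122,-.048,.01),(-.122,.048,.01)]
r=least_squares(lambda q:(proj(c,TF(q[:2],q[2],L))-px).ravel(),[.47,.07,.2]); p=r.x
print(p,np.degrees(p[2]),r.fun)
def cr(P): return (proj(c,P)+.4-[190,160])*5
print('nut',TF(p,p[2],[(-.091,0,0)]))
for a in (0,.15,.3):
    o=TF(p,p[2],[(-.091,0,0)])[0]
    print(a,cr(TF(o,p[2]+a,[(-.02,0,.062),(.02,0,.062),(.026,0,.027),(0,0,.062)])).round().tolist())
print('blade',cr(TF(p,p[2],[(-.022,0,.063),(.022,0,.063),(.05,0,.029)])).round().tolist())
print('tray cor',cr(TF(p,p[2],[(.075,.035,.02),(.075,-.035,.02),(-.075,-.035,.02),(-.075,.035,.02)])).round().tolist())
for n,q,z in(('lens',(80,254),.057),('vial',(355,194),.051),('camTL',(13,218),.042),('camBR',(158,295),.042),('TR',(125,182),.042),('BL',(45,328),.042)):
    print(n,ray(c,*full(q),z))
o=telemetry.get_obs();print(R.from_quat(o['eef_rot']).as_matrix().round(3))
s=dict(np.load('pics/scene0.npz'))
print(proj(s,TF(p,p[2],L)).round())
E
```

```text
[0.51949495 0.10913985 0.24248559] 13.893400814491025 [-1.40545736 -0.53616799  0.91800625 -0.9606274   0.85362331  0.7674216
 -0.38516826  0.67443835]
nut [[0.43115724 0.08728927 0.        ]]
0 [[644.0, 441.0], [626.0, 365.0], [625.0, 355.0], [635.0, 403.0]]
0.15 [[649.0, 439.0], [620.0, 367.0], [618.0, 357.0], [635.0, 403.0]]
0.3 [[655.0, 436.0], [615.0, 370.0], [612.0, 360.0], [635.0, 403.0]]
blade [[604.0, 274.0], [584.0, 192.0], [575.0, 148.0]]
tray cor [[503.0, 121.0], [628.0, 90.0], [693.0, 357.0], [567.0, 388.0]]
lens [0.50788053 0.38098088 0.057     ]
vial [0.54062479 0.23668671 0.051     ]
camTL [0.52797099 0.42245599 0.042     ]
camBR [0.48691679 0.34314503 0.042     ]
TR [0.54754934 0.36235426 0.042     ]
BL [0.46902592 0.40355287 0.042     ]
[[-0.928  0.372 -0.001]
 [ 0.372  0.928 -0.002]
 [-0.    -0.002 -1.   ]]
[[277. 233.]
 [291. 220.]
 [357. 232.]
 [345. 246.]]
```

```bash
cat >> h.py <<'E'
def go(pos,ydeg):
    "delta row from the present pose to TCP pos, tool down, tool y at ydeg"
    o=telemetry.get_obs(); R0=R.from_quat(o['eef_rot']).as_matrix()
    a=np.radians(ydeg); y=np.array([np.cos(a),np.sin(a),0]); z=np.array([0,0,-1.]); T=np.c_[np.cross(y,z),y,z]
    print('clock',o['clock'],'delta',np.degrees(R.from_matrix(R0.T@T).as_rotvec()).round(1),(R0.T@(np.array(pos)-o['tool_pos'])*1000).round(1),'w',o['grip_width'],o['tool_pos'].round(4))
E
python3 - <<'E'
from h import *
go((.431,.087,.16),-61.8)
c=dict(np.load('pics/top0.npz'))
print(ray(c,190+770/5,160+348/5,.05), ray(c,218,158,.117), ray(c,190+760/5,160+148/5,.05))
E
```

```text
clock 0.1 delta [-1.000e-01  1.000e-01  1.299e+02] [-367.5 -307.9   71. ] w 0.08510558564695699 [0.2047 0.5098 0.2303]
[0.45901774 0.01560526 0.05      ] [0.636176   0.33410234 0.117     ] [0.56469424 0.02088972 0.05      ]
```

The manual's scale: shifts go in shares of 1000 mm and turns go in shares of 180 degrees. Converting my numbers, -367 mm is -0.367, -100 mm is -0.1, 98 degrees is 0.5444.

>>> send_rows:
  deltas:
    - [0,0,0.0556,-0.03,-0.025,0.006,0.2]
    - [0,0,0.1,-0.065,-0.054,0.012,0.2]
    - [0,0,0.1444,-0.1,-0.084,0.019,0.2]
    - [0,0,0.1889,-0.135,-0.113,0.026,0.2]
    - [0,0,0.2333,-0.17,-0.142,0.033,0.2]
    - [0,0,0.2778,-0.205,-0.172,0.04,0.2]
    - [0,0,0.3222,-0.24,-0.201,0.046,0.2]
    - [0,0,0.3667,-0.275,-0.23,0.053,0.2]
    - [0,0,0.4111,-0.31,-0.26,0.06,0.2]
    - [0,0,0.4556,-0.345,-0.289,0.066,0.2]
    - [0,0,0.5,-0.367,-0.308,0.071,0.2]
    - [0,0,0.5444,-0.367,-0.308,0.071,0.2]

```text
clock: 1.3
tool_pos: [0.4318, 0.0821, 0.1597]
eef_rot: [0.869, 0.494, -0.001, 0.001]
force: [-0.0, 2.1, -0.4]
grip_width: 0.0343
grip_force: 0.0
```

```bash
python3 - <<'E'
from h import *
go((.431,.087,.16),-61.8)
E
```

```text
clock 1.3 delta [ 0.1  0.1 31. ] [ 3.8 -3.2 -0.3] w 0.03429912293661898 [0.4318 0.0821 0.1597]
```

Converted, 31 degrees is 0.1722.

>>> send_rows:
  deltas:
    - [0,0,0.0444,0,0,0,0.2]
    - [0,0,0.0889,0,0,0,0.2]
    - [0,0,0.1333,0,0,0,0.2]
    - [0,0,0.1722,0,0,0,0.2]
    - [0,0,0.1722,0,0,0,0.2]
    - [0,0,0.1722,0,0,0,0.2]

```text
clock: 1.9
tool_pos: [0.4305, 0.0879, 0.1601]
eef_rot: [0.968, 0.253, -0.0, 0.0]
force: [-0.2, 0.8, -0.6]
grip_width: 0.034
grip_force: 0.0
```

```bash
python3 - <<'E'
from h import *
go((.431,.087,.035),-61.8)
snap('scene','s1'); crop('s1',230,120,430,270,4,'c2')
E
```

```text
clock 1.9 delta [-0.   0.   1.1] [1.000e-01 1.000e+00 1.251e+02] w 0.034041939516166096 [0.4305 0.0879 0.1601]
```

View pics/c2.png

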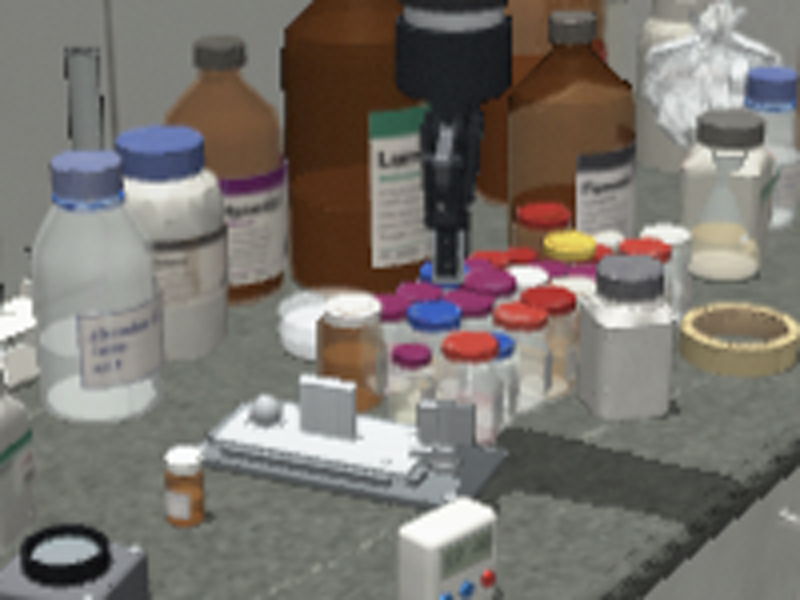

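The scene crop shows the gripper above the nut. The fin is at (445,425) and the red jar top is about 70 mm high, so it's clear of the gripper body. Descending.

Converted, 125 mm is 0.125, 121 mm is 0.121, 1 degrees is 0.0056.

>>> send_rows:
  deltas:
    - [0,0,0.0056,0,0,0.02,0.2]
    - [0,0,0.0056,0,0,0.045,0.2]
    - [0,0,0.0056,0,0,0.07,0.2]
    - [0,0,0.0056,0,0,0.095,0.2]
    - [0,0,0.0056,0,0,0.112,0.2]
    - [0,0,0.0056,0,0,0.121,0.2]
    - [0,0,0.0056,0,0,0.125,0.2]
    - [0,0,0.0056,0,0,0.125,0.2]
    - [0,0,0.0056,0,0,0.125,0.2]
    - [0,0,0.0056,0,0,0.125,0.2]

```text
clock: 2.95
tool_pos: [0.4316, 0.0881, 0.0361]
eef_rot: [0.97, 0.243, 0.001, -0.0]
force: [0.3, 0.3, 0.4]
grip_width: 0.0341
grip_force: 0.0
```

```bash
python3 - <<'E'
from h import *
go((.431,.087,.035),-61.8)
print(telemetry.get_obs()['force'])
snap('scene','s2'); crop('s2',300,170,400,245,7,'c3')
E
```

```text
clock 2.95 delta [ 0.  -0.1 -0.1] [-1.1  0.7  1.1] w 0.03408450222976148 [0.4316 0.0881 0.0361]
[0.28659672 0.3395528  0.41138004]
```

View pics/c3.png

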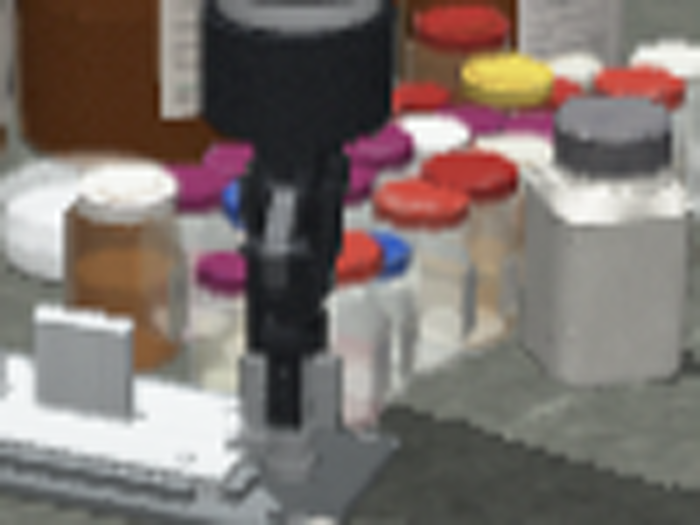

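The finger straddles the fin, centred on it at (285,390). Closing.

>>> send_rows:
  deltas:
    - [0,0,0,0,0,0,0.5]
    - [0,0,0,0,0,0,1]
    - [0,0,0,0,0,0,1]
    - [0,0,0,0,0,0,1]
    - [0,0,0,0,0,0,1]

```text
clock: 3.5
tool_pos: [0.4315, 0.0873, 0.0359]
eef_rot: [0.97, 0.243, 0.001, 0.0]
force: [-0.5, -2.2, 5.4]
grip_width: 0.0115
grip_force: 58.7
```

```bash
python3 - <<'E'
from h import *
o=telemetry.get_obs();print(o['force'],o['ft_torque'])
go((.431,.087,.035),18)
E
```

```text
[-0.54628024 -2.2219771   5.41199374] [-0.60173108  0.03243535  0.01781359]
clock 3.5 delta [  0.1  -0.  -79.9] [-0.6 -0.   0.9] w 0.011465505874879354 [0.4315 0.0873 0.0359]
```

Converted, -36 degrees is -0.2.

>>> send_rows:
  deltas:
    - [0,0,-0.0167,0,0,0,1]
    - [0,0,-0.0389,0,0,0,1]
    - [0,0,-0.0611,0,0,0,1]
    - [0,0,-0.0833,0,0,0,1]
    - [0,0,-0.1056,0,0,0,1]
    - [0,0,-0.1278,0,0,0,1]
    - [0,0,-0.15,0,0,0,1]
    - [0,0,-0.1722,0,0,0,1]
    - [0,0,-0.1889,0,0,0,1]
    - [0,0,-0.2,0,0,0,1]

```text
clock: 4.5
tool_pos: [0.4321, 0.0867, 0.0359]
eef_rot: [0.847, 0.531, 0.001, 0.001]
force: [1.8, -3.6, 3.3]
grip_width: 0.0109
grip_force: 58.6
```

Converted, -35 degrees is -0.1944.

>>> send_rows:
  deltas:
    - [0,0,-0.0167,0,0,0,1]
    - [0,0,-0.0389,0,0,0,1]
    - [0,0,-0.0611,0,0,0,1]
    - [0,0,-0.0833,0,0,0,1]
    - [0,0,-0.1056,0,0,0,1]
    - [0,0,-0.1278,0,0,0,1]
    - [0,0,-0.15,0,0,0,1]
    - [0,0,-0.1722,0,0,0,1]
    - [0,0,-0.1889,0,0,0,1]
    - [0,0,-0.1944,0,0,0,1]
    - [0,0,-0.1944,0,0,0,1]
    - [0,0,-0.1944,0,0,0,1]

```text
clock: 5.7
tool_pos: [0.4328, 0.0866, 0.0359]
eef_rot: [0.649, 0.761, 0.001, 0.002]
force: [3.6, -3.5, 2.7]
grip_width: 0.0111
grip_force: 58.5
```

```bash
python3 - <<'E'
from h import *
o=telemetry.get_obs();print(o['force'],o['ft_torque'])
go((.431,.087,.035),9)
snap('scene','s3');crop('s3',270,170,370,245,7,'c4')
E
```

```text
[ 3.5939216  -3.52909973  2.70831349] [-0.94382947 -0.6181655   0.02105604]
clock 5.7 delta [0.2 0.1 0. ] [ 0.7 -1.7  0.9] w 0.011066860208931542 [0.4328 0.0866 0.0359]
```

View pics/c4.png

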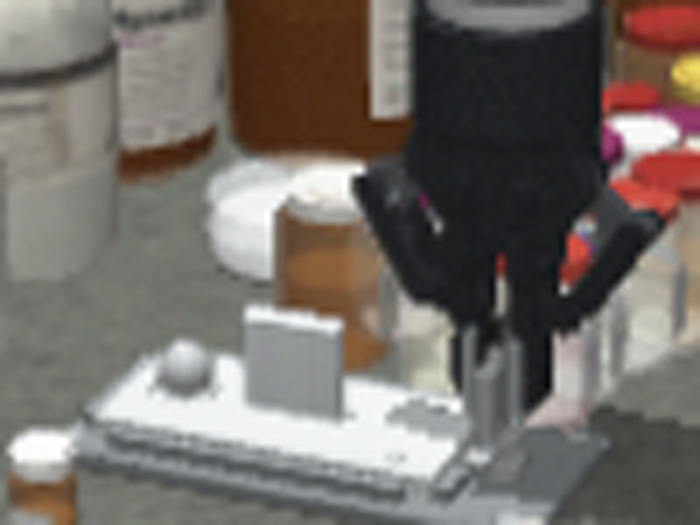

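The fin and finger now point across the cradle, and the tray, ball and blade are undisturbed. Releasing and rising.

Converted, -90 mm is -0.09, -80 mm is -0.08.

>>> send_rows:
  deltas:
    - [0,0,0,0,0,0,0.6]
    - [0,0,0,0,0,0,0.2]
    - [0,0,0,0,0,0,0.2]
    - [0,0,0,0,0,0,0.2]
    - [0,0,0,0,0,-0.01,0.2]
    - [0,0,0,0,0,-0.03,0.2]
    - [0,0,0,0,0,-0.055,0.2]
    - [0,0,0,0,0,-0.08,0.2]
    - [0,0,0,0,0,-0.09,0.2]
    - [0,0,0,0,0,-0.09,0.2]
    - [0,0,0,0,0,-0.09,0.2]

```text
clock: 6.85
tool_pos: [0.4301, 0.0879, 0.1247]
eef_rot: [0.649, 0.761, -0.0, -0.0]
force: [-0.5, 0.8, -1.1]
grip_width: 0.0341
grip_force: 0.0
```

```bash
python3 - <<'E'
from h import *
print(telemetry.get_obs()['qpos'])
go((.520,.109,.125),103.9)
E
```

```text
[-0.51173399  0.18511211  0.30860066  1.96463507 -0.06651131  1.00248362
 -0.01268019]
clock 6.85 delta [ -0.   -0.1 -94.8] [ 6.6 92.1 -0.4] w 0.034114168100857246 [0.4301 0.0879 0.1247]
```

Converted, 93 mm is 0.093, 80 mm is 0.08, -95 degrees is -0.5278.

>>> send_rows:
  deltas:
    - [0,0,-0.0444,0.001,0.009,0,0.2]
    - [0,0,-0.0889,0.002,0.02,0,0.2]
    - [0,0,-0.1333,0.002,0.03,0,0.2]
    - [0,0,-0.1778,0.003,0.04,0,0.2]
    - [0,0,-0.2222,0.003,0.05,0,0.2]
    - [0,0,-0.2667,0.004,0.06,0,0.2]
    - [0,0,-0.3111,0.005,0.07,0,0.2]
    - [0,0,-0.3556,0.006,0.08,0,0.2]
    - [0,0,-0.4,0.007,0.093,0,0.2]
    - [0,0,-0.4444,0.007,0.093,0,0.2]
    - [0,0,-0.4889,0.007,0.093,0,0.2]
    - [0,0,-0.5278,0.007,0.093,0,0.2]

```text
clock: 8.05
tool_pos: [0.5201, 0.1093, 0.1231]
eef_rot: [-0.126, 0.992, -0.0, -0.002]
force: [0.5, -0.6, 0.6]
grip_width: 0.0338
grip_force: 0.0
```

>>> send_rows:
  deltas:
    - [0,0,0,0,0,0,0.2]
    - [0,0,0,0,0,0,0.2]
    - [0,0,0,0,0,0,0.2]

```text
clock: 8.35
tool_pos: [0.521, 0.1094, 0.1246]
eef_rot: [-0.122, 0.993, -0.0, -0.001]
force: [-0.4, -0.0, 0.1]
grip_width: 0.034
grip_force: 0.0
```

```bash
python3 - <<'E'
from h import *
go((.521,.109,.031),103.9)
c=snap('top','t4'); print(proj(c,[(.521,.109,.06)]))
crop('t4',260,160,360,260,6,'c5')
E
```

```text
clock 8.35 delta [ 0.  -0.1  0.1] [-0.  -0.4 93.6] w 0.03402482553066443 [0.521  0.1094 0.1246]
[[308.46652525 205.69373669]]
```

View pics/c5.png

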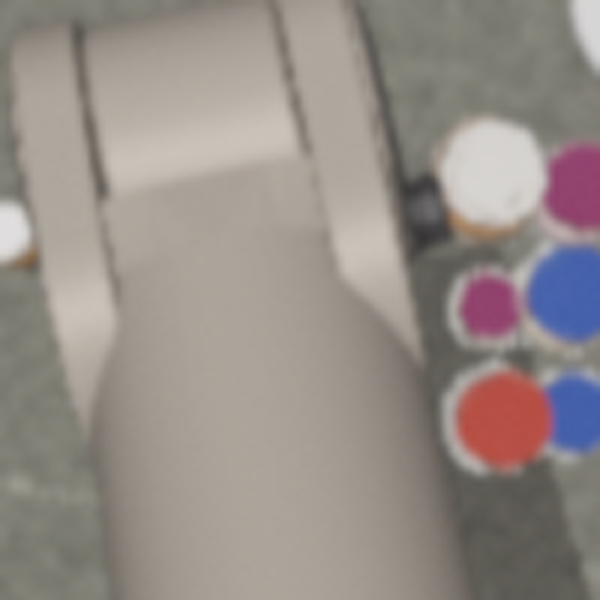

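The arm hides the blade from above, and the jars stand clear to the right. Descending on the blade.

Converted, 94 mm is 0.094, 92 mm is 0.092.

>>> send_rows:
  deltas:
    - [0,0,0,0,0,0.015,0.2]
    - [0,0,0,0,0,0.035,0.2]
    - [0,0,0,0,0,0.055,0.2]
    - [0,0,0,0,0,0.072,0.2]
    - [0,0,0,0,0,0.085,0.2]
    - [0,0,0,0,0,0.092,0.2]
    - [0,0,0,0,0,0.094,0.2]
    - [0,0,0,0,0,0.094,0.2]
    - [0,0,0,0,0,0.094,0.2]

```text
clock: 9.3
tool_pos: [0.5223, 0.1097, 0.0321]
eef_rot: [-0.123, 0.992, 0.0, 0.001]
force: [1.3, 0.3, 0.8]
grip_width: 0.0343
grip_force: 0.0
```

>>> send_rows:
  deltas:
    - [0,0,0,0,0,0,0.4]
    - [0,0,0,0,0,0,0.5]
    - [0,0,0,0,0,0,0.6]
    - [0,0,0,0,0,0,0.7]
    - [0,0,0,0,0,0,1]
    - [0,0,0,0,0,0,1]
    - [0,0,0,0,0,0,1]

```text
clock: 10.0
tool_pos: [0.5217, 0.1097, 0.0316]
eef_rot: [-0.123, 0.992, 0.0, 0.0]
force: [-0.6, 0.2, 1.9]
grip_width: 0.0097
grip_force: 59.1
```

```bash
python3 - <<'E'
from h import *
go((.521,.109,.031),103.9)
c=snap('scene','s5')
crop('s5',250,170,350,245,7,'c6')
E
```

```text
clock 10.0 delta [0.  0.  0.2] [ 0.8 -0.5  0.6] w 0.009650405447981656 [0.5217 0.1097 0.0316]
```

View pics/c6.png

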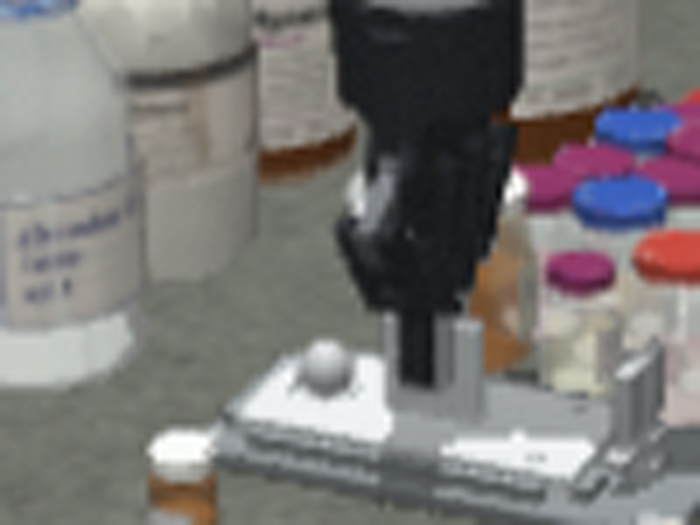

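The blade is gripped and the ball sits in the pocket at (325,368). Lifting gently.

Converted, -60 mm is -0.06, -58 mm is -0.058.

>>> send_rows:
  deltas:
    - [0,0,0,0,0,-0.001,1]
    - [0,0,0,0,0,-0.004,1]
    - [0,0,0,0,0,-0.009,1]
    - [0,0,0,0,0,-0.016,1]
    - [0,0,0,0,0,-0.024,1]
    - [0,0,0,0,0,-0.032,1]
    - [0,0,0,0,0,-0.04,1]
    - [0,0,0,0,0,-0.048,1]
    - [0,0,0,0,0,-0.054,1]
    - [0,0,0,0,0,-0.058,1]
    - [0,0,0,0,0,-0.06,1]
    - [0,0,0,0,0,-0.06,1]

```text
clock: 11.25
tool_pos: [0.5215, 0.1096, 0.0915]
eef_rot: [-0.123, 0.992, 0.0, 0.0]
force: [0.2, 0.0, -3.3]
grip_width: 0.0089
grip_force: 58.3
```

Converted, -80 mm is -0.08, -78 mm is -0.078.

>>> send_rows:
  deltas:
    - [0,0,0,0,0,-0.001,1]
    - [0,0,0,0,0,-0.004,1]
    - [0,0,0,0,0,-0.009,1]
    - [0,0,0,0,0,-0.017,1]
    - [0,0,0,0,0,-0.027,1]
    - [0,0,0,0,0,-0.037,1]
    - [0,0,0,0,0,-0.047,1]
    - [0,0,0,0,0,-0.057,1]
    - [0,0,0,0,0,-0.067,1]
    - [0,0,0,0,0,-0.074,1]
    - [0,0,0,0,0,-0.078,1]
    - [0,0,0,0,0,-0.08,1]

```text
clock: 12.45
tool_pos: [0.5216, 0.1096, 0.1717]
eef_rot: [-0.123, 0.992, 0.0, 0.0]
force: [-0.5, -0.2, -2.9]
grip_width: 0.0094
grip_force: 58.4
```

```bash
python3 - <<'E'
from h import *
o=telemetry.get_obs(); print(o['force'],o['ft_torque'])
p=.2425
go((.508-.05*np.cos(p)+.0005,.3815-.05*np.sin(p),.169),103.9)
c=snap('scene','s6')
crop('s6',230,120,350,210,6,'c7')
E
```

```text
[-0.50522419 -0.22966428 -2.94665124] [-0.03771183  0.00463689  0.00881472]
clock 12.45 delta [0.  0.  0.2] [ -3.7 267.1   2.7] w 0.009363438147045261 [0.5216 0.1096 0.1717]
```

View pics/c7.png

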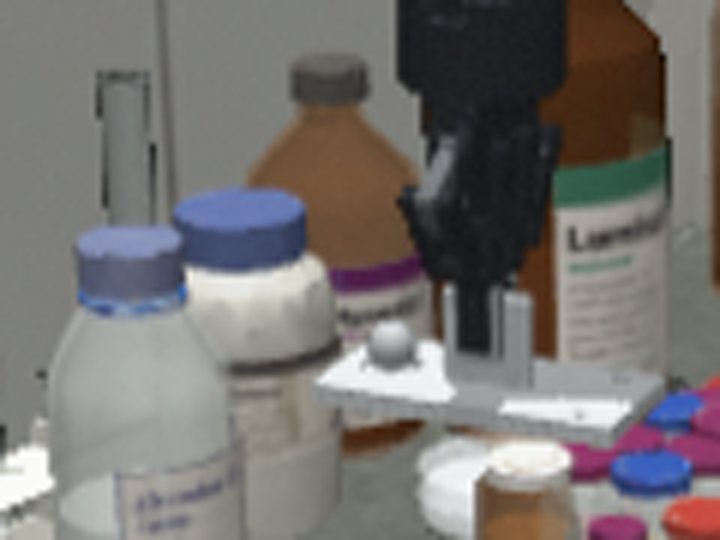

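The tray is level with the ball in its pocket. Carrying it to the lens.

Converted, 121 mm is 0.121, 107 mm is 0.107.

>>> send_rows:
  deltas:
    - [0,0,0,0,0.001,0,1]
    - [0,0,0,0,0.004,0,1]
    - [0,0,0,0,0.009,0,1]
    - [0,0,0,0,0.016,0,1]
    - [0,0,0,-0.001,0.026,0,1]
    - [0,0,0,-0.001,0.038,0,1]
    - [0,0,0,-0.001,0.051,0,1]
    - [0,0,0,-0.001,0.065,0.001,1]
    - [0,0,0,-0.002,0.079,0.001,1]
    - [0,0,0,-0.002,0.093,0.001,1]
    - [0,0,0,-0.002,0.107,0.001,1]
    - [0,0,0,-0.002,0.121,0.001,1]

```text
clock: 13.7
tool_pos: [0.4935, 0.2286, 0.1703]
eef_rot: [-0.123, 0.992, 0.0, 0.0]
force: [0.3, 0.1, -2.6]
grip_width: 0.009
grip_force: 58.4
```

Converted, 144 mm is 0.144, 140 mm is 0.14.

>>> send_rows:
  deltas:
    - [0,0,0,0,0.014,0,1]
    - [0,0,0,0,0.028,0,1]
    - [0,0,0,0,0.042,0,1]
    - [0,0,0,-0.001,0.056,0.001,1]
    - [0,0,0,-0.001,0.07,0.001,1]
    - [0,0,0,-0.001,0.084,0.001,1]
    - [0,0,0,-0.001,0.098,0.001,1]
    - [0,0,0,-0.002,0.111,0.002,1]
    - [0,0,0,-0.002,0.123,0.002,1]
    - [0,0,0,-0.002,0.133,0.002,1]
    - [0,0,0,-0.002,0.14,0.002,1]
    - [0,0,0,-0.002,0.144,0.002,1]

```text
clock: 14.9
tool_pos: [0.4603, 0.3683, 0.1683]
eef_rot: [-0.123, 0.992, 0.0, -0.0]
force: [0.4, 0.6, -2.9]
grip_width: 0.0092
grip_force: 58.4
```

Converted, 2 mm is 0.002, 1 mm is 0.001.

>>> send_rows:
  deltas:
    - [0,0,0,0,0.001,0,1]
    - [0,0,0,0,0.002,0,1]
    - [0,0,0,0,0.002,0,1]
    - [0,0,0,0,0.002,0,1]
    - [0,0,0,0,0.002,0,1]
    - [0,0,0,0,0.002,0,1]
    - [0,0,0,0,0.002,0,1]
    - [0,0,0,0,0.002,0,1]

```text
clock: 15.7
tool_pos: [0.4602, 0.3694, 0.1683]
eef_rot: [-0.123, 0.992, 0.0, 0.0]
force: [0.8, -0.1, -3.4]
grip_width: 0.009
grip_force: 58.4
```

```bash
python3 - <<'E'
from h import *
p=.2425
go((.508-.05*np.cos(p)+.0005,.3815-.05*np.sin(p),.169),103.9)
c=snap('scene','s7')
L=[(.075,.035,.16),(.075,-.035,.16),(-.075,-.035,.16),(-.075,.035,.16),(-.022,0,.203),(.022,0,.203),(.05,0,.169)]
print(((proj(c,TF((.508-.05*np.cos(p),.3815-.05*np.sin(p)),p,L))-[170,140])*5).round())
print(telemetry.get_obs()['qd'].round(4))
crop('s7',170,140,330,260,5,'c8')
E
```

```text
clock 15.7 delta [0.  0.  0.2] [ 0.2  0.1 -0.7] w 0.008980859237099008 [0.4602 0.3694 0.1683]
[[278. 406.]
 [359. 349.]
 [638. 400.]
 [568. 463.]
 [495. 324.]
 [411. 310.]
 [364. 368.]]
[ 0.0002  0.0003  0.0013 -0.0002  0.0013  0.0018 -0.008 ]
```

View pics/c8.png

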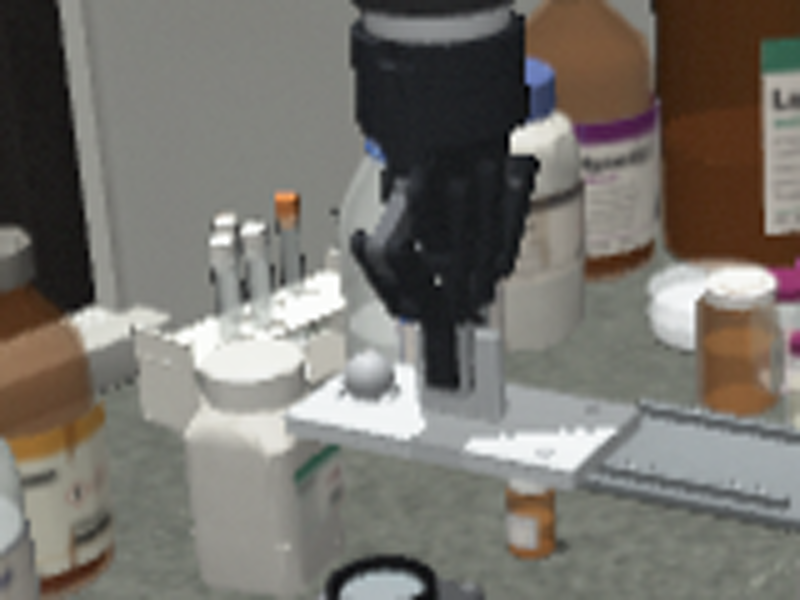

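The tray is level over the lens, within about 4 mm of the prediction, with the ball in its pocket at (370,372). I'll nudge it 2 mm forward and let it settle.

Converted, -2 mm is -0.002, -1 mm is -0.001.

>>> send_rows:
  deltas:
    - [0,0,0,-0.001,0,0,1]
    - [0,0,0,-0.002,0,0,1]
    - [0,0,0,-0.002,0,0,1]
    - [0,0,0,-0.002,0,0,1]
    - [0,0,0,-0.002,0,0,1]
    - [0,0,0,-0.002,0,0,1]
    - [0,0,0,-0.002,0,0,1]
    - [0,0,0,-0.002,0,0,1]
    - [0,0,0,-0.002,0,0,1]
    - [0,0,0,-0.002,0,0,1]
    - [0,0,0,-0.002,0,0,1]
    - [0,0,0,-0.002,0,0,1]

```text
clock: 16.95
tool_pos: [0.4621, 0.3699, 0.1683]
eef_rot: [-0.123, 0.992, 0.0, 0.0]
force: [1.3, -0.3, -2.9]
grip_width: 0.0089
grip_force: 58.4
```

>>> send_rows:
  deltas:
    - [0,0,0,0,0,0,1]
    - [0,0,0,0,0,0,1]
    - [0,0,0,0,0,0,1]
    - [0,0,0,0,0,0,1]
    - [0,0,0,0,0,0,1]
    - [0,0,0,0,0,0,1]
    - [0,0,0,0,0,0,1]
    - [0,0,0,0,0,0,1]
    - [0,0,0,0,0,0,1]
    - [0,0,0,0,0,0,1]
    - [0,0,0,0,0,0,1]
    - [0,0,0,0,0,0,1]

```text
clock: 18.15
tool_pos: [0.4621, 0.3699, 0.1683]
eef_rot: [-0.123, 0.992, 0.0, 0.0]
force: [0.8, -0.1, -3.7]
grip_width: 0.0091
grip_force: 58.4
```

```bash
python3 - <<'E'
from h import *
a=viewer.camera('scene')['img'][205:225,230:265].astype(int)
for _ in range(3): b=viewer.camera('scene')['img'][205:225,230:265].astype(int)
print('ball image change',abs(a-b).max())
print(arm.job_done())
E
```

```text
ball image change 6
the job is handed in; nothing more can be done
None
```

I turned the nut clear and lifted the tray out; at hand-in (about 18 s) it was held level about 10 cm over the lens, centred to within a few mm by the images, with the ball in its pocket; the judge returned no verdict.

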